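# Index the tube-mitring vice and pin it

## Robot

A 7-joint arm with a two-finger parallel gripper is mounted at the origin on the work surface. World frame = base frame: x ahead of the robot, y to its left, z up, the work surface at z = 0. Lengths are in m, angles in degrees, forces in N, time in s.
With the tool pointing down it reaches from about 0.425 to 0.925 m from the base axis. Payload 6.8 kg.
Tool frame: the origin (TCP) lies midway between the tips of the shut fingers; the grasp point (between the pads) lies 19 mm behind it; y points along the fingers, x is the direction in which the jaws open and shut, and the axes are right-handed (so a half turn about y gives the same grasp; the last joint's range is limited). The gripper opens to 88 mm and grips with 3 to 60 N. Pads are 20 mm wide; open, the fingers measure 115 mm over their backs; the gripper's body (75 mm by 178 mm) begins 61 mm behind the grasp point.
Start: joints at [61.645, 27.33, 1.283, 89.118, -0.659, 63.558, -4.761], TCP at [0.255, -0.625, 0.223] pointing down, gripper open.
Joint ranges: [-169.35, 169.35], [-19.33, 120.38], [-80.79, 83.38], [13.8, 139.57], [-78.32, 258.32], [9.67, 109.79], [-169.56, 169.56]. Speed limits (degrees/s): [136.94, 136.94, 180, 180, 180, 180, 180].

## Interface

Orientations are given as a 3x3 rotation matrix whose columns are the frame's x, y, z axes.
In Python, from plant import bot gives the robot as it stands.
- The arm moves only by the tool play_rows, never from a script. Its argument "moves" is a list of rows, each a list of 3 entries, a list of its own where there are three numbers: the turn, a rotation vector about the tool's x, y, z in degrees, then the shift along the tool's x, y, z in mm, then the closure in counts, from 0 (fully open) to 255 (shut). In form: [[[rx, ry, rz], [x, y, z], claw], ...]. A call has 1 to 5 rows; each row is the pose to reach, as a shift and turn from the pose commanded when the call began, along the tool's axes at that moment; what a row does not reach only later rows make up. A row lasts 1/8 s, in which the tool goes at most 62.5 mm and 10.7 degrees, less where a joint would pass 70% of its speed; a pose out of reach is approached as far as the arm can. A call with a gripper value outside its range is refused whole. The fingers move at their own pace and stop on an object; "force" is the grip in N (left out, the last holds). Time passes only in rows, so rows that repeat a pose let the fingers close. It gives the time, the measured TCP pose, the force and the opening at its end, in the units of the state.
- bot.sense(): the state, without advancing time (a new reading comes with each control period).
- bot.read_camera(name): name is "scene" or "side" or "wrist"; returns (picture, depth): 384x512x3 uint8, blue, green, red; 384x512 float32, m along the optical axis (not along the pixel's ray), 0 where there is no reading.
- bot.calibration(name): a dict with "fovy" (degrees; the focal length in pixels is half the picture's height over the tangent of half this angle, whatever the lens; pixels are square), "cx", "cy" (the principal point, pixels), "extrinsics" (4x4, takes a point from world to camera coordinates); the wrist camera has in their place "hand_eye" (4x4, takes a point from camera to tool coordinates, whose origin is the TCP and whose axes are the tool frame's). Camera axes: x right, y up, looking along -z (the intrinsics and any distortion apply to the point x, -y, -z); pixel columns grow to the right and rows downward; lengths in m; the calibration is good to about 2 mm. A picture is of the moment at which its call begins: read the wrist's pose just before it. calibration takes no time and is no camera call.
- bot.finish_job(): hands the job in, once; it reports no verdict.
The state is a dict: "time_s": time; "qpos": joint angles; "dq": joint speeds; "joint_efforts": joint torques, N m; "eef_pos": TCP position; "eef_rot": TCP orientation; "force": force on the tool from outside, world axes, zero at the start; "moment": the same for the moment, N m; "grip_width": finger opening in m.
Only numpy, scipy, OpenCV 4.12 (cv2) and the standard library are available. Lean on these libraries where they do the work, as an engineer would, in place of code of your own. Each camera call takes 0.05 s, during which the arm holds its last target.

## Task

Set the tube vice for the next mitre: take the red-knobbed index pin from the wooden tool block, swing the turntable round until its steel bush is beside the red marker, and feel with the pin through the bush for the index hole hidden underneath, which lies only roughly at its marker. Let the pin drop in and push it fully home until its collar sits on the bush, without forcing it, then let go; leave the other tools where they are.

Things in the scene. Friction and masses are not known exactly. Their poses are not given: they have to be found in the camera images.
- pin_knob (a point): Centre of the index pin's red plastic knob, where it is gripped: knob 26 mm diameter, 32 mm high; under it a steel collar 24 mm diameter, 4 mm thick, then a shank 12 mm diameter, 39 mm long, tapered at the nose (8 mm wide at the tip, full width 4 mm up). 160 g or so. This point is on the pin's axis (z, up), 16 mm below its top, 20 mm above the collar's underside, 59 mm above the tip.
- pin_tip (a point): The very tip of the index pin, on its axis, 59 mm below the knob's centre. At the start the pin stands upright in a hole of the block, its collar resting on the block's top and its tip 39 mm below that top: lift it straight up to clear the hole.
- block: Wooden tool block, 220 x 70 x 45 mm high, fixed to the bench; origin under its centre, x along its length, z up. Three upright holes 14 mm wide on its centre line at x = -70, 0 and +70 mm hold the index pin and two other tools, in any order.
- drift_mid (a point): Bystander in the block: a drift with a pale wooden handle, 26 mm at its widest, standing 61 mm above the block; point on its axis, 31 mm above the block.
- reamer_mid (a point): Bystander in the block: an all-steel reamer with a square end, 18 mm wide, standing 48 mm above the block; point on its axis, 21 mm above the block.
- machine: Tube-mitring machine, fixed: green bed 340 x 640 x 20 mm, on it a round grey base 340 mm across and, 165 to 525 mm along y, a yellow cutter, green spindle head and motor, up to 185 mm high. Origin on the bench under the turntable's axis; x away from the robot, y along the bed to the spindle head, z up. The base's rim (radius 141 to 170 mm, top 50 mm up) has ticks and the markers.
- index_centre (a point): Point on the turntable's vertical axis, 46 mm up, level with the top of a flat steel index plate hidden under the turntable. The plate stays still and has three upright blind holes, 13.6 mm wide, 19 mm deep, on a circle of radius 110 mm, 35 mm apart, one for each marker; a hole may lie up to 9 mm along the circle to either side of the direction from the axis to its marker.
- turntable (a joint): Angle of the turntable about its vertical axis, rad, growing counter-clockwise seen from above; at 0 the bush lies on the machine's +x side. Range -1.05 to 0.60. An aluminium disc 276 mm across, its top 61 mm above the bench; turns with 0.2 N m of friction (2 N at the bush), stays where it is left. Swing it by the hand knob, or by the pin held in the bush with its tip off the index plate.
- vice_top (a point): Top of the aluminium tube vice, on the turntable's axis, 139 mm above the bench. The vice turns with the turntable: 66 mm wide towards the bush (foot 100 mm), 90 mm the other way, a screw and lever on top up to 165 mm. It holds a steel tube 32 mm thick, 280 mm long, square to the line from the axis to the bush, the tube's axis 111 mm above the bench.
- bush (a point): Centre of the bush's mouth: an upright hole through a dark steel block 40 x 40 mm on the turntable, 110 mm from its axis, mouth 67 mm above the bench; 20 mm wide at the mouth, narrowing to 13.4 mm 6 mm down. Away from an index hole a pin stops on the hidden plate: tip 21 mm below the mouth, collar 18 mm above it. Over a hole it goes on until the collar rests on the bush, tip 39 mm below the mouth.
- swing_knob (a point): Middle of the turntable's upright black hand knob, 23 mm wide, grip 34 mm high, its top 109 mm above the bench; it turns with the turntable, 118 mm from its axis, 0.80 rad counter-clockwise from the bush.
- marker_red (a point): Centre of the top of the red round marker magnet (18 mm across, 6 mm high) on the rim of the base, about 156 mm from the turntable's axis; it marks the wanted hole. The three markers come in any order, 0.32 rad apart about the axis.
- marker_yellow (a point): The same for the yellow marker, which marks another hole.
- marker_blue (a point): The same for the blue marker, which marks another hole.
- flux_pot: Bystander: white flux pot with a blue band, 69 mm wide, 86 mm high; origin under its centre.
- bb_shell: Bystander: upright steel bottom bracket shell, a tube 40 mm wide and 68 mm high; origin under its centre.
- cutter: Bystander: yellow spare tube cutter, 42 mm wide, 54 mm high; origin under its centre.
Not all that is in view belongs to the job. Of the things like the part that bears pin_knob, leave any that is blue or purple; of the rest the smaller one is meant.

How it is judged (in metres and radians):
At the end, for the whole second after the job is handed in: The index pin stands through the bush and in the index hole by the red marker (bush and red marker within 52 mm of each other, seen from above), fully home: tip at most 31 mm above the bench, collar within 3 mm of the bush, pin upright within 0.12 rad and at rest (z of pin_tip in the frame of machine below 0.031 m and horizontal distance between pin_tip and bush below 0.005 m and angle between pin_knob's own z axis and vertical below 0.12 rad and horizontal distance between bush and marker_red below 0.052 m and linear speed of pin below 0.02 m/s); the robot touches nothing.
It fails at once if the pin is forced: pressed on the machine with more than 80 N (contact force between pin and machine above 80 N).
It fails at once if another tool in the block is moved by more than 25 mm (distance of any of drift_mid, reamer_mid from where it was at the start of the episode above 0.025 m).
It fails at once if the flux pot, the shell or the cutter is moved by more than 25 mm (distance of any of flux_pot, bb_shell, cutter from where it was at the start of the episode above 0.025 m).
It also fails if it takes over 72 s, if anything falls off the work surface, if the arm or the gripper's body presses on something with over 40 N, if the wrist force passes 120 N, or if a joint passes its speed limit or range.

## Working session

There is one attempt and no reset: what is moved stays moved. The work goes in short steps, Python scripts to look and compute and a tool call to move; the robot and the scene stay as the last step left them, time stands still between calls to the robot, and variables do not carry over. Pictures are saved under pics/ and viewed, and the job is handed in when it is done.

Besides the shell and the picture viewer there is one more tool, called after "Emit:" by a JSON object that holds its "op" and its "data". play_rows: Moves the arm, as the interface text tells. Its arguments: {"type":"object","properties":{"moves":{"type":"array"},"force":{"type":"number"}},"required":["moves"]}

```bash
ls; mkdir -p pics; python3 - <<'E'
from plant import bot
import cv2,numpy as np
np.set_printoptions(precision=4,suppress=True)
s=bot.sense(); print(s)
for n in ("scene","side","wrist"):
    p,d=bot.read_camera(n); cv2.imwrite(f"pics/{n}0.png",p); np.save(f"pics/{n}0.npy",d); print(n,bot.calibration(n))
E
```

```text
pics
{'time_s': 0.0, 'qpos': array([61.644 , 27.3767,  1.2805, 89.1763, -0.6589, 63.5601, -4.7621]), 'dq': array([ 0.0226,  0.069 ,  0.0534, -0.033 ,  0.0202,  0.0548, -0.0009]), 'joint_efforts': array([ -0.0003, -58.2861,   1.5339, -27.2608,  -0.0545,   0.017 ,
         0.0001]), 'eef_pos': array([ 0.2544, -0.6246,  0.2217]), 'eef_rot': array([[ 0.3772, -0.0008,  0.9261],
       [-0.9261,  0.0017,  0.3772],
       [-0.0018, -1.    , -0.0001]]), 'force': array([ 0.0508, -0.3655, -0.2592]), 'moment': array([ 0.0115, -0.0524, -0.0023]), 'grip_width': 0.08811070126390322}
scene {'fovy': 44.944511851979186, 'cx': 252.13096718584987, 'cy': 201.60338108006758, 'extrinsics': array([[ 0.8021,  0.5971,  0.0106, -0.3879],
       [-0.4674,  0.6165,  0.6336,  0.2598],
       [ 0.3718, -0.5131,  0.7736, -1.4211],
       [ 0.    ,  0.    ,  0.    ,  1.    ]])}
side {'fovy': 48.76405620030468, 'cx': 255.5965501633998, 'cy': 190.75810490419698, 'extrinsics': array([[ 0.9357, -0.3528,  0.0003, -0.5807],
       [ 0.2503,  0.6644,  0.7042, -0.1517],
       [-0.2486, -0.6589,  0.71  , -1.0342],
       [ 0.    ,  0.    ,  0.    ,  1.    ]])}
wrist {'fovy': 61.18854207966993, 'cx': 259.43079350796177, 'cy': 190.1650128756812, 'hand_eye': array([[ 1.    ,  0.0009, -0.0013, -0.0008],
       [-0.0015,  0.2695, -0.963 , -0.1615],
       [-0.0005,  0.963 ,  0.2695,  0.0735],
       [ 0.    ,  0.    ,  0.    ,  1.    ]])}
```

View pics/scene0.png

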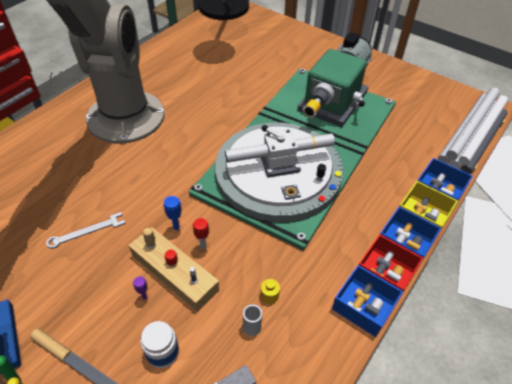

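View pics/side0.png

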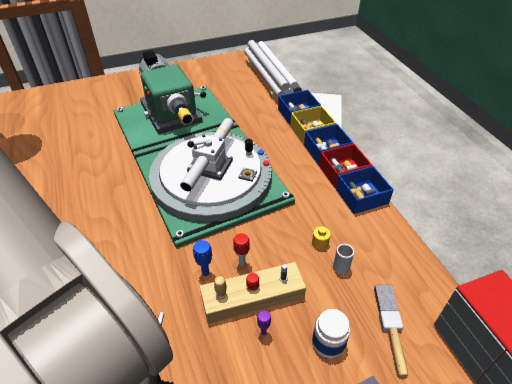

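View pics/wrist0.png

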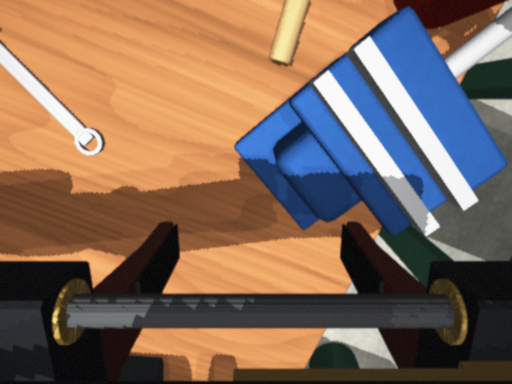

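```bash
cat > h.py <<'E'
import numpy as np,cv2
from plant import bot
np.set_printoptions(precision=4,suppress=True)
def cam(n,state=None):
    c=bot.calibration(n); f=192/np.tan(np.radians(c['fovy']/2))
    if n=='wrist':
        T=np.eye(4);T[:3,:3]=state['eef_rot'];T[:3,3]=state['eef_pos'];M=T@c['hand_eye']
    else: M=np.linalg.inv(c['extrinsics'])
    return f,c['cx'],c['cy'],M
def ray(C,u,v):
    f,cx,cy,M=C
    d=np.stack([(np.asarray(u,float)-cx)/f,-(np.asarray(v,float)-cy)/f,-np.ones(np.shape(u))],-1)
    return M[:3,3],d@M[:3,:3].T
def plane(C,u,v,z):
    o,d=ray(C,u,v); return o+d*((z-o[2])/d[...,2])[...,None]
def dep(C,u,v,D):
    o,d=ray(C,u,v); return o+d*np.asarray(D)[...,None]
def proj(C,P):
    f,cx,cy,M=C; q=(np.linalg.inv(M)@np.r_[P,1])[:3]
    return np.array([cx+f*q[0]/-q[2],cy-f*q[1]/-q[2]])
E
python3 - <<'E'
from h import *
for n in ("scene","side"):
    C=cam(n);p=cv2.imread(f"pics/{n}0.png");D=np.load(f"pics/{n}0.npy")
    hsv=cv2.cvtColor(p,cv2.COLOR_BGR2HSV);H,S,V=cv2.split(hsv)
    masks={'red':((H<6)|(H>174))&(S>170)&(V>90),'yellow':(abs(H.astype(int)-28)<5)&(S>170)&(V>110),'blue':(abs(H.astype(int)-112)<8)&(S>150)&(V>80),'green':(abs(H.astype(int)-70)<18)&(S>80)&(V>40)}
    for k,m in masks.items():
        nn,l,st,ce=cv2.connectedComponentsWithStats(m.astype(np.uint8))
        for i in range(1,nn):
            if st[i,4]<6: continue
            vv,uu=np.where((l==i)&(D>0))
            if len(vv)==0: continue
            P=dep(C,uu,vv,D[vv,uu]); 
            if np.median(P[:,0])>1.1 or np.median(P[:,0])<0 : continue
            print(n,k,st[i],ce[i].round(1),'med',np.median(P,0).round(3),'zmax',np.percentile(P[:,2],95).round(3))
    b=cv2.resize(p[100:320,100:400] if n=='scene' else p[90:310,110:410],None,fx=2.6,fy=2.6,interpolation=cv2.INTER_CUBIC); cv2.imwrite(f"pics/{n}0z.png",b)
E
```

```text
scene red [319 196   6   5  21] [321.2 198. ] med [0.667 0.04  0.056] zmax 0.058
scene red [193 218  15  15 167] [200.1 224.8] med [ 0.503 -0.224  0.098] zmax 0.101
scene red [359 234  64  56 929] [389.8 263.6] med [ 0.887 -0.001  0.006] zmax 0.057
scene red [165 250  11  11 100] [170.1 255.2] med [ 0.496 -0.317  0.08 ] zmax 0.084
scene yellow [309  99   9   8  42] [312.8 103. ] med [0.496 0.26  0.129] zmax 0.132
scene yellow [336 172   4   4  14] [337.5 173.5] med [0.657 0.137 0.057] zmax 0.058
scene yellow [401 181  56  46 577] [426.8 205.8] med [0.883 0.213 0.007] zmax 0.057
scene yellow [261 279  19  18 253] [270.  287.6] med [ 0.706 -0.235  0.042] zmax 0.056
scene yellow [  8 377  11   7  66] [ 13.2 380.4] med [ 0.529 -0.68   0.207] zmax 0.21
scene blue [419 160  52  39 412] [444.3 179.5] med [0.886 0.33  0.006] zmax 0.056
scene blue [330 185   6   4  20] [332.2 186.6] med [0.669 0.089 0.056] zmax 0.059
scene blue [436 188   5   3   8] [438.4 188.6] med [0.886 0.247 0.055] zmax 0.057
scene blue [165 197  15  15 181] [171.5 203.7] med [ 0.416 -0.223  0.108] zmax 0.11
scene blue [
[... 2794 characters left out ...]
 med [0.451 0.371 0.021] zmax 0.156
side green [234 122   2   4   7] [234.4 123.7] med [0.655 0.288 0.02 ] zmax 0.022
side green [199 127  19   6  45] [209.8 129.9] med [0.574 0.285 0.02 ] zmax 0.022
side green [229 127  17  11  85] [236.8 131.6] med [0.651 0.249 0.019] zmax 0.022
side green [133 138  48  18 173] [153.4 147. ] med [0.385 0.263 0.019] zmax 0.022
side green [136 149  27  44 337] [146.5 164.2] med [0.348 0.202 0.019] zmax 0.022
side green [257 171  32  35 381] [273.9 190. ] med [ 0.665 -0.041  0.019] zmax 0.022
side green [174 197 121  50 832] [233.1 221.8] med [ 0.518 -0.103  0.016] zmax 0.021
side green [155 200  55  38 553] [178.2 222.6] med [ 0.382 -0.066  0.019] zmax 0.022
```

View pics/scene0z.png

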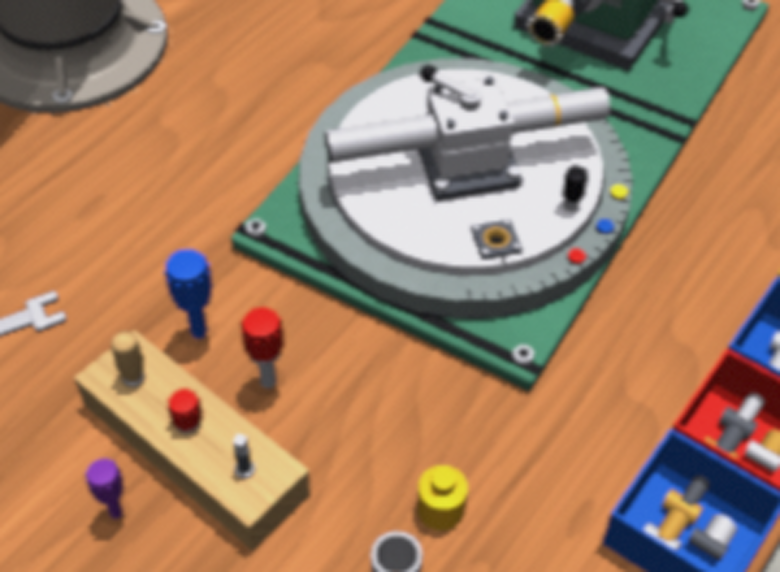

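View pics/side0z.png

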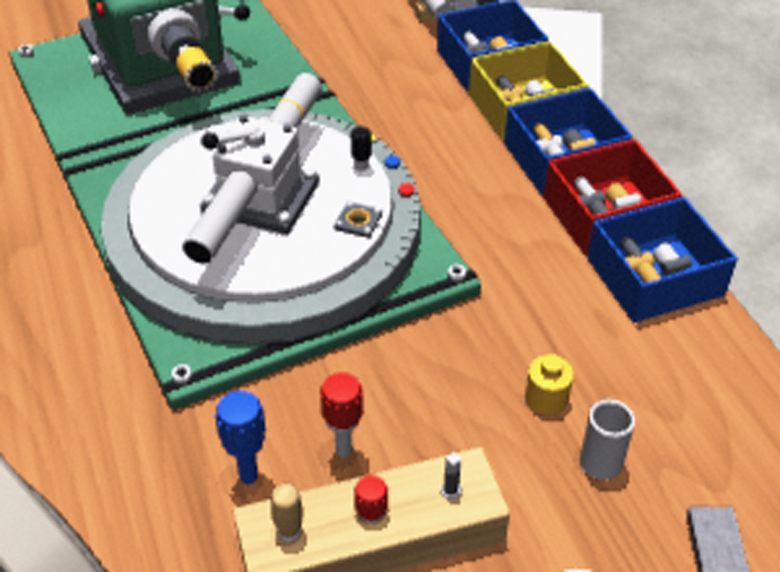

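```bash
python3 - <<'E'
from h import *
from scipy.optimize import least_squares
# markers & knob by ray-plane
uv={'scene':{'red':(321.2,198),'yellow':(337.5,173.5),'blue':(332.2,186.6),'knob':(170.1,255.2)},
    'side':{'red':(265.9,162.6),'blue':(260.4,151.5),'knob':(252.3,278.7)}}
for n in uv:
    C=cam(n)
    for k,(u,v) in uv[n].items():
        print(n,k,plane(C,np.array(u),np.array(v),0.055 if k!='knob' else 0.075))
for k in('red','blue','knob'):
    A=0;b=0
    for n in uv:
        o,d=ray(cam(n),*uv[n][k]);d/=np.linalg.norm(d);Q=np.eye(3)-np.outer(d,d);A=A+Q;b=b+Q@o
    print('tri',k,np.linalg.solve(A,b))
# turntable disc centre via depth: points at z~.061 white
for n in uv:
    C=cam(n);p=cv2.imread(f"pics/{n}0.png");D=np.load(f"pics/{n}0.npy")
    hsv=cv2.cvtColor(p,cv2.COLOR_BGR2HSV);H,S,V=cv2.split(hsv)
    v,u=np.mgrid[0:384,0:512];P=dep(C,u,v,D)
    near=(np.hypot(P[...,0]-.51,P[...,1]-.08)<.2)
    m=(near&(abs(P[...,2]-.061)<.012)&(V>195)&(S<30)).astype(np.uint8)
    m=cv2.morphologyEx(m,cv2.MORPH_OPEN,np.ones((2,2)))
    c=max(cv2.findContours(m,cv2.RETR_EXTERNAL,cv2.CHAIN_APPROX_NONE)[0],key=cv2.contourArea)
    hp=cv2.convexHull(c)[:,0,:]; W=plane(C,hp[:,0],hp[:,1],.061)[:,:2]
    f=lambda q:np.hypot(W[:,0]-q[0],W[:,1]-q[1])-q[2]
    r=least_squares(f,[.51,.08,.138],loss='soft_l1',f_scale=.002);print(n,'disc',r.x,np.std(r.fun),len(W))
    # base outer rim / brass bush
    for nm,mm in (('brass',near&(S>90)&(H>8)&(H<30)&(P[...,2]<.09)),):
        nn,l,st,ce=cv2.connectedComponentsWithStats(mm.astype(np.uint8))
        for i in range(1,nn):
            if st[i,4]>5: print(n,nm,st[i],ce[i],plane(C,ce[i][0],ce[i][1],.067))
    # block tools
    q=(P[...,2]>.06)&(P[...,2]<.12)&(P[...,0]>.35)&(P[...,0]<.66)&(P[...,1]<-.15)&(P[...,1]>-.45)
    nn,l,st,ce=cv2.connectedComponentsWithStats(q.astype(np.uint8))
    for i in range(1,nn):
        if st[i,4]>8:
            k=l==i; print(n,'tool',st[i],np.median(P[k],0),P[k][:,2].max())
E
```

```text
scene red [0.6658 0.0413 0.055 ]
scene yellow [0.6565 0.1381 0.055 ]
scene blue [0.6685 0.0905 0.055 ]
scene knob [ 0.4931 -0.3153  0.075 ]
side red [0.6657 0.0379 0.055 ]
side blue [0.6687 0.0883 0.055 ]
side knob [ 0.4938 -0.3168  0.075 ]
tri red [0.6661 0.0404 0.0542]
tri blue [0.6688 0.0896 0.0548]
tri knob [ 0.4936 -0.3162  0.0753]
scene disc [0.5178 0.0749 0.136 ] 0.0011994124490124056 25
scene brass [205 144  17  28 109] [212.5872 158.2936] [ 0.3714 -0.0243  0.067 ]
scene brass [335 173   6   4  12] [337.0833 174.9167] [0.6622 0.1223 0.067 ]
scene brass [320 176  31  52 471] [337.8599 203.2293] [0.7108 0.0421 0.067 ]
scene brass [286 187  10   8  60] [290.3833 190.6333] [0.5965 0.006  0.067 ]
scene brass [216 208  55  28 277] [241.8087 223.2383] [ 0.5617 -0.1465  0.067 ]
scene tool [163 196  19  24 352] [ 0.4198 -0.2242  0.1013] 0.11270572423460734
scene tool [193 218  17  21 288] [ 0.5075 -0.2263  0.094 ] 0.10256929767496037
scene tool [143 227  13  19 178] [ 0.4303 -0.3131  0.0918] 0.10711703862148225
scene tool [165 249  13  15 157] [ 0.4974 -0.3169  0.0794] 0.0858658911849
[... 457 characters left out ...]
e brass [139 174  28  54 527] [149.2827 202.3833] [ 0.3316 -0.0114  0.067 ]
side brass [210 215  53  21 206] [236.6845 226.6942] [ 0.511  -0.1636  0.067 ]
side tool [233 233  17  22 298] [ 0.4989 -0.2312  0.093 ] 0.10104425825536201
side tool [193 240  19  26 389] [ 0.4103 -0.2297  0.1015] 0.11041969607360824
side tool [281 264   6  13  72] [ 0.562  -0.3245  0.082 ] 0.09447611990528659
side tool [246 273  13  15 163] [ 0.4923 -0.321   0.0787] 0.08371782120597304
side tool [214 276  13  19 199] [ 0.4228 -0.3175  0.092 ] 0.10661398004389777
side tool [315 309  24  14  82] [ 0.6003 -0.446   0.0846] 0.08820878575249957
side tool [257 310  14  16 168] [ 0.484  -0.406   0.0735] 0.07761511447486824
```

Emit:
{"op": "play_rows", "data": {"moves": [[[0, 10, 0], [-40, 0, 65], 0], [[0, 18, 0], [-70, 0, 120], 0], [[0, 26, 0], [-100, 0, 175], 0], [[0, 26, 0], [-130, 0, 230], 0], [[0, 26, 0], [-160, 0, 285], 0]]}}

```text
time_s: 0.78
eef_pos: [0.4501, -0.3788, 0.2226]
eef_rot: [[-0.067, -0.0, 0.998], [-0.998, -0.0, -0.067], [0.0, -1.0, -0.0]]
force: [0.1, -0.7, 1.3]
grip_width: 0.0874
```

Emit:
{"op": "play_rows", "data": {"moves": [[[0, 0, 0], [-40, 0, 25], 40], [[0, 0, 0], [-64, 0, 41], 80], [[0, 0, 0], [-64, 0, 41], 80], [[0, 0, 0], [-64, 0, 41], 80]]}}

```text
time_s: 1.27
eef_pos: [0.4933, -0.3208, 0.2225]
eef_rot: [[-0.068, -0.001, 0.998], [-0.998, -0.001, -0.068], [0.001, -1.0, -0.001]]
force: [0.7, -0.5, -0.9]
grip_width: 0.0607
```

```bash
python3 - <<'E'
from h import *
s=bot.sense();p,d=bot.read_camera('wrist');cv2.imwrite('pics/w1.png',p);np.save('pics/w1.npy',d)
print(s['eef_pos'],s['grip_width'],s['time_s'],s['qpos'],s['eef_rot'])
C=cam('wrist',s)
H,S,V=cv2.split(cv2.cvtColor(p,cv2.COLOR_BGR2HSV))
m=(((H<6)|(H>174))&(S>170)&(V>60)).astype(np.uint8)
nn,l,st,ce=cv2.connectedComponentsWithStats(m)
for i in range(1,nn):
    if st[i,4]>50:
        k=l==i;v,u=np.where(k);P=dep(C,u,v,d[k]);t=P[:,2]>np.percentile(P[:,2],90)-.006
        print(st[i],ce[i],np.median(P,0),plane(C,ce[i][0],ce[i][1],.081),'top',P[t].mean(0))
E
```

```text
[ 0.4933 -0.3208  0.2225] 0.060733143400769164 1.275 [ 27.6745  19.2583  -0.9337 101.3049   0.4176  59.4683 -67.3447] [[-0.0685 -0.0009  0.9977]
 [-0.9977 -0.0006 -0.0685]
 [ 0.0006 -1.     -0.0008]]
[ 133  158   46   42 1175] [154.6919 179.0902] [ 0.5013 -0.2249  0.0967] [ 0.4998 -0.2204  0.081 ] top [ 0.5005 -0.2226  0.0998]
[240 162  27  30 623] [253.2039 176.5425] [ 0.4953 -0.3149  0.0801] [ 0.4957 -0.3148  0.081 ] top [ 0.4939 -0.3146  0.0806]
```

View pics/w1.png

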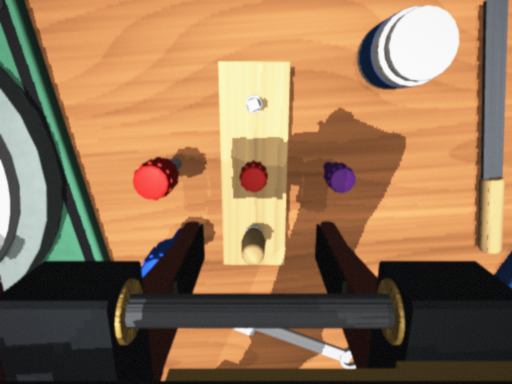

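Emit:
{"op": "play_rows", "data": {"moves": [[[0, 0, 0], [-5.5, 40, 1.5], 80], [[0, 0, 0], [-5.5, 90, 1.5], 80], [[0, 0, 0], [-5.5, 130, 1.5], 80], [[0, 0, 0], [-5.5, 155, 1.5], 80], [[0, 0, 0], [-5.5, 171, 1.5], 80]]}}

```text
time_s: 1.95
eef_pos: [0.4946, -0.3155, 0.0503]
eef_rot: [[-0.069, -0.002, 0.998], [-0.998, 0.0, -0.069], [0.0, -1.0, -0.002]]
force: [-0.6, -0.5, 0.5]
grip_width: 0.0604
```

Emit:
{"op": "play_rows", "data": {"moves": [[[0, 0, 0], [0, 0, 0], 80], [[0, 0, 0], [0, 0, 0], 255], [[0, 0, 0], [0, 0, 0], 255], [[0, 0, 0], [0, 0, 0], 255], [[0, 0, 0], [0, 0, 0], 255]], "force": 30}}

```text
time_s: 2.58
eef_pos: [0.4964, -0.3143, 0.0521]
eef_rot: [[-0.067, 0.001, 0.998], [-0.998, -0.0, -0.067], [0.0, -1.0, 0.001]]
force: [0.0, 0.4, 1.7]
grip_width: 0.0255
```

Emit:
{"op": "play_rows", "data": {"moves": [[[0, 0, 0], [0, -10, 0], 255], [[0, 0, 0], [0, -30, 0], 255], [[0, 0, 0], [0, -60, 0], 255], [[0, 0, 0], [0, -110, 0], 255], [[0, 0, 0], [0, -150, 0], 255]]}}

```text
time_s: 3.2
eef_pos: [0.4961, -0.314, 0.204]
eef_rot: [[-0.067, 0.001, 0.998], [-0.998, -0.0, -0.067], [0.0, -1.0, 0.001]]
force: [0.3, 0.5, -2.1]
grip_width: 0.0254
```

```bash
python3 - <<'E'
from h import *
s=bot.sense();p,d=bot.read_camera('wrist');cv2.imwrite('pics/w2.png',p)
print(s['eef_pos'],s['grip_width'],s['time_s'],s['force'],s['moment'])
E
```

```text
[ 0.4961 -0.314   0.204 ] 0.025433583220419748 3.2 [ 0.3339  0.5155 -2.0825] [ 0.0134 -0.0537 -0.0197]
```

View pics/w2.png

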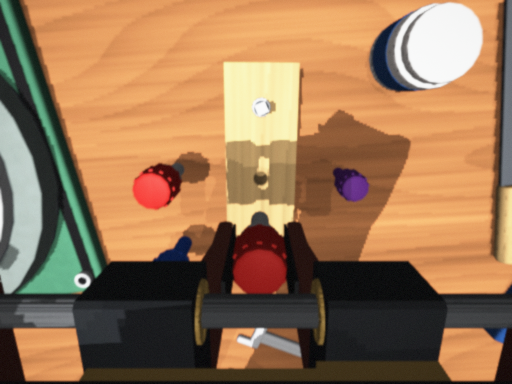

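Emit:
{"op": "play_rows", "data": {"moves": [[[0, 3, 0], [-50, -10, 15], 255], [[0, 6, 0], [-105, -10, 31], 255], [[0, 9, 0], [-160, -10, 47], 255], [[0, 9, 0], [-215, -10, 63], 255], [[0, 9, 0], [-260, -10, 77], 255]]}}

```text
time_s: 3.88
eef_pos: [0.5906, -0.0571, 0.212]
eef_rot: [[-0.221, 0.0, 0.975], [-0.975, 0.0, -0.221], [-0.0, -1.0, -0.0]]
force: [-0.2, 0.3, -0.8]
grip_width: 0.0258
```

Emit:
{"op": "play_rows", "data": {"moves": [[[0, 0, 0], [0, 0, 0], 255], [[0, 0, 0], [0, 0, 0], 255]]}}

```text
time_s: 4.12
eef_pos: [0.5899, -0.0606, 0.2116]
eef_rot: [[-0.222, -0.001, 0.975], [-0.975, -0.001, -0.222], [0.001, -1.0, -0.001]]
force: [-0.1, -0.1, -1.6]
grip_width: 0.0255
```

```bash
python3 - <<'E'
from h import *
s=bot.sense();p,d=bot.read_camera('wrist');cv2.imwrite('pics/w3.png',p);np.save('pics/w3.npy',d)
import pickle;pickle.dump({k:s[k] for k in('eef_pos','eef_rot')},open('pics/w3.pkl','wb'))
print(s['eef_pos'],s['eef_rot'],s['time_s'],s['qpos'])
E
```

```text
[ 0.5899 -0.0606  0.2116] [[-0.2225 -0.0007  0.9749]
 [-0.9749 -0.0007 -0.2225]
 [ 0.0009 -1.     -0.0006]] 4.125 [   4.1408   20.4595   -5.5077  101.0741    2.3006   58.617  -105.0758]
```

View pics/w3.png

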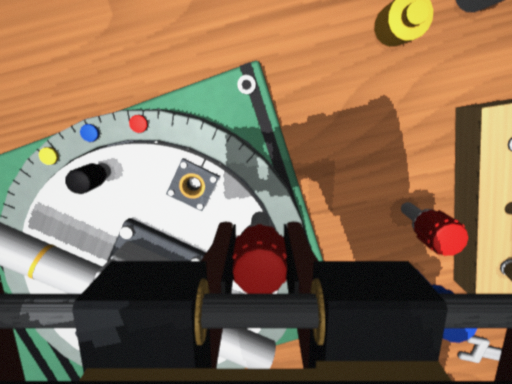

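```bash
python3 - <<'E'
from h import *
import pickle
from scipy.optimize import least_squares
s=pickle.load(open('pics/w3.pkl','rb'));p=cv2.imread('pics/w3.png');D=np.load('pics/w3.npy');C=cam('wrist',s)
H,S,V=cv2.split(cv2.cvtColor(p,cv2.COLOR_BGR2HSV));H=H.astype(int)
roi=np.zeros(H.shape,bool);roi[100:215,20:230]=1
M={}
for k,m in {'red':((H<6)|(H>174))&(S>150),'yellow':(abs(H-28)<6)&(S>150),'blue':(abs(H-112)<9)&(S>140),'brass':(S>80)&(H>8)&(H<27)}.items():
    nn,l,st,ce=cv2.connectedComponentsWithStats((m&roi).astype(np.uint8))
    for i in range(1,nn):
        if st[i,4]>40:
            mm=l==i;v,u=np.where(mm)
            (x,y),r=cv2.minEnclosingCircle(np.stack([u,v],1).astype(np.float32))
            z=.067 if k=='brass' else .056
            W=plane(C,x,y,z);print(k,st[i],ce[i],(x,y,r),W,np.median(dep(C,u,v,D[mm]),0)); M.setdefault(k,W[:2])
mk=np.array([M['red'],M['blue'],M['yellow']])
f=lambda q:np.r_[((mk-q[:2]-.156*np.stack([np.cos(q[2]+.32*np.arange(3)),np.sin(q[2]+.32*np.arange(3))],1))).ravel()]
r=least_squares(f,[.51,.075,-.25]);print('centre',r.x,r.fun)
# tip in image
b=cv2.resize(p[100:270,150:320],None,fx=4,fy=4,interpolation=cv2.INTER_CUBIC)[:600];cv2.imwrite('pics/w3z.png',b)
if 'brass' in M:
  e=M['brass']-r.x[:2];print('bush r',np.hypot(*e),'ang',np.degrees(np.arctan2(e[1],e[0])),'red',np.degrees(r.x[2]))
print(proj(C,np.r_[s['eef_pos'][:2],s['eef_pos'][2]-.046]))
E
```

```text
red [130 115  18  17 239] [138.1841 123.1883] (138.0, 123.5, 9.178879737854004) [0.6655 0.0415 0.056 ] [0.6658 0.0415 0.0553]
yellow [ 40 148  18  15 208] [ 48.4279 155.1442] (48.5, 155.0, 9.394247055053711) [0.6562 0.137  0.056 ] [0.656  0.1377 0.055 ]
blue [ 80 124  19  18 251] [ 89.008  132.3546] (89.018798828125, 132.4323272705078, 9.341134071350098) [0.668  0.0903 0.056 ] [0.668  0.0906 0.0552]
brass [  20  100  127   47 2898] [ 61.2937 114.952 ] (83.0, 123.0, 67.06723022460938) [0.6771 0.0868 0.067 ] [ 0.6934  0.1499 -0.0006]
brass [179 173  26  26 397] [190.8866 186.2746] (191.5, 185.5, 13.209944725036621) [0.5972 0.0057 0.067 ] [0.5949 0.0083 0.0662]
centre [ 0.5132  0.0749 -0.2221] [ 0.0001  0.001  -0.0005  0.0002  0.0004 -0.0012]
bush r 0.16434784977578654 ang 4.169966646718684 red -12.724567032173903
[259.8314 211.7724]
```

View pics/w3z.png

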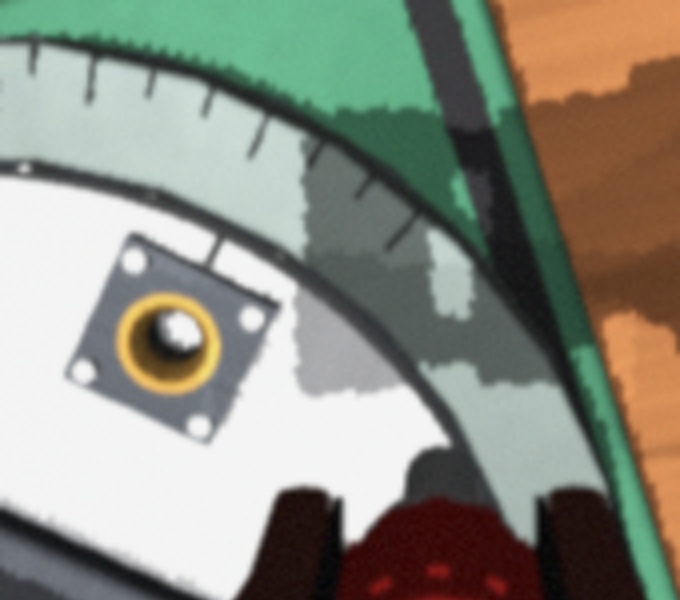

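Emit:
{"op": "play_rows", "data": {"moves": [[[0, 0, 0], [-45, 0, -5], 255], [[0, 0, 0], [-66, 0, -7.3], 255], [[0, 0, 0], [-66, 40, -7.3], 255], [[0, 0, 0], [-66, 75, -7.3], 255], [[0, 0, 0], [-66, 88, -7.3], 255]]}}

```text
time_s: 4.8
eef_pos: [0.5964, 0.004, 0.1218]
eef_rot: [[-0.225, -0.004, 0.974], [-0.974, -0.001, -0.225], [0.002, -1.0, -0.003]]
force: [0.2, -0.6, -1.0]
grip_width: 0.0256
```

Emit:
{"op": "play_rows", "data": {"moves": [[[0, 0, 0], [0, 0, 0], 255], [[0, 0, 0], [0, 0, 0], 255]]}}

```text
time_s: 5.05
eef_pos: [0.599, 0.0057, 0.1252]
eef_rot: [[-0.223, 0.002, 0.975], [-0.975, 0.0, -0.223], [-0.001, -1.0, 0.002]]
force: [-0.4, -0.2, -1.1]
grip_width: 0.0255
```

```bash
python3 - <<'E'
from h import *
s=bot.sense();p,d=bot.read_camera('wrist');cv2.imwrite('pics/w4.png',p)
q,_=bot.read_camera('side')
cv2.imwrite('pics/s4.png',cv2.resize(q[120:220,190:320],None,fx=5,fy=5,interpolation=cv2.INTER_CUBIC))
q,_=bot.read_camera('scene')
cv2.imwrite('pics/c4.png',cv2.resize(q[130:230,230:360],None,fx=5,fy=5,interpolation=cv2.INTER_CUBIC))
print(s['eef_pos'],s['force'],s['moment'])
E
```

```text
[0.599  0.0057 0.1252] [-0.4177 -0.2408 -1.1052] [ 0.0586 -0.0143 -0.0081]
```

View pics/w4.png

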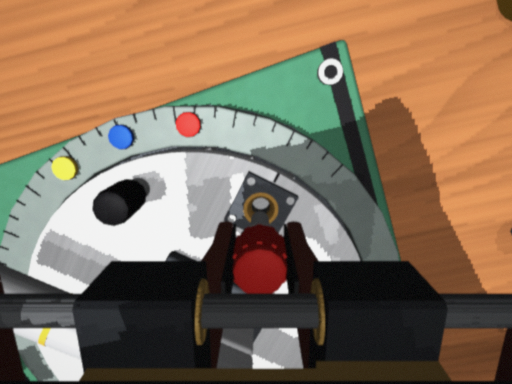

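View pics/s4.png

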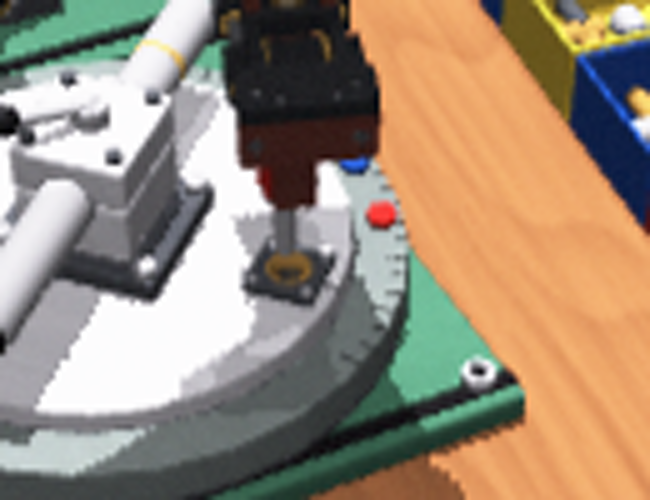

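View pics/c4.png

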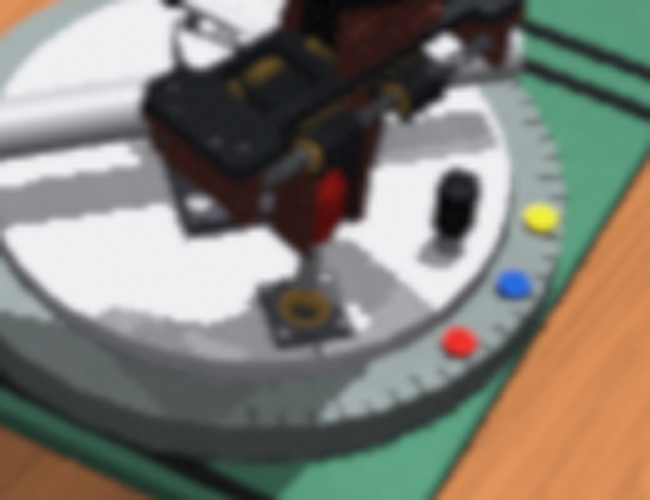

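Emit:
{"op": "play_rows", "data": {"moves": [[[0, 0, 0], [0, 7, 0], 255], [[0, 0, 0], [0, 13, 0], 255], [[0, 0, 0], [0, 13, 0], 255], [[0, 0, 0], [0, 13, 0], 255]]}}

```text
time_s: 5.7
eef_pos: [0.598, 0.0061, 0.1105]
eef_rot: [[-0.222, -0.0, 0.975], [-0.975, -0.0, -0.222], [0.0, -1.0, -0.0]]
force: [-0.7, 0.0, -1.0]
grip_width: 0.0259
```

Emit:
{"op": "play_rows", "data": {"moves": [[[0, 0, 0], [0, 3, 0], 255], [[0, 0, 0], [0, 6, 0], 255], [[0, 0, 0], [0, 8, 0], 255], [[0, 0, 0], [0, 10, 0], 255], [[0, 0, 0], [0, 10, 0], 255]]}}

```text
time_s: 6.32
eef_pos: [0.5992, 0.0054, 0.101]
eef_rot: [[-0.223, 0.003, 0.975], [-0.975, -0.001, -0.223], [-0.0, -1.0, 0.003]]
force: [4.8, -3.8, 0.3]
grip_width: 0.0257
```

Emit:
{"op": "play_rows", "data": {"moves": [[[0, 0, 0], [0.5, 2, 0.9], 255], [[0, 0, 0], [0.5, 2, 0.9], 255], [[0, 0, 0], [0.5, 2, 0.9], 255]]}}

```text
time_s: 6.7
eef_pos: [0.5992, 0.0052, 0.0986]
eef_rot: [[-0.222, 0.001, 0.975], [-0.975, -0.0, -0.222], [-0.0, -1.0, 0.001]]
force: [4.6, -2.5, -0.2]
grip_width: 0.0255
```

Emit:
{"op": "play_rows", "data": {"moves": [[[0, 0, 0], [0.7, 0, 1.4], 255], [[0, 0, 0], [0.7, 0, 1.4], 255], [[0, 0, 0], [0.7, 0, 1.4], 255]]}}

```text
time_s: 7.08
eef_pos: [0.5996, 0.0049, 0.0984]
eef_rot: [[-0.222, -0.001, 0.975], [-0.975, 0.0, -0.222], [-0.0, -1.0, -0.001]]
force: [2.9, 0.1, -1.8]
grip_width: 0.0259
```

Emit:
{"op": "play_rows", "data": {"moves": [[[0, 0, 0], [-7.5, 0, 3.4], 255], [[0, 0, 0], [-16.6, 0, 6.6], 255], [[0, 0, 0], [-25.8, 0, 9.0], 255], [[0, 0, 0], [-35.4, 0, 10.7], 255], [[0, 0, 0], [-40.1, 0, 11.2], 255]]}}

```text
time_s: 7.7
eef_pos: [0.6202, 0.0426, 0.0985]
eef_rot: [[-0.221, 0.001, 0.975], [-0.975, 0.001, -0.221], [-0.001, -1.0, 0.0]]
force: [1.7, -3.1, -3.1]
grip_width: 0.0256
```

Emit:
{"op": "play_rows", "data": {"moves": [[[0, 0, 0], [0, 0, 0], 255], [[0, 0, 0], [0, 0, 0], 255]]}}

```text
time_s: 7.95
eef_pos: [0.6203, 0.0427, 0.099]
eef_rot: [[-0.221, 0.001, 0.975], [-0.975, 0.002, -0.221], [-0.002, -1.0, 0.001]]
force: [2.6, 1.3, -2.5]
grip_width: 0.0254
```

```bash
python3 - <<'E'
from h import *
s=bot.sense();p,d=bot.read_camera('wrist');cv2.imwrite('pics/w5.png',p)
print(s['eef_pos'],s['force'],s['moment'],s['time_s'])
E
```

```text
[0.6203 0.0427 0.099 ] [ 2.6036  1.3445 -2.5009] [ 0.3577 -0.819  -0.0004] 7.95
```

View pics/w5.png

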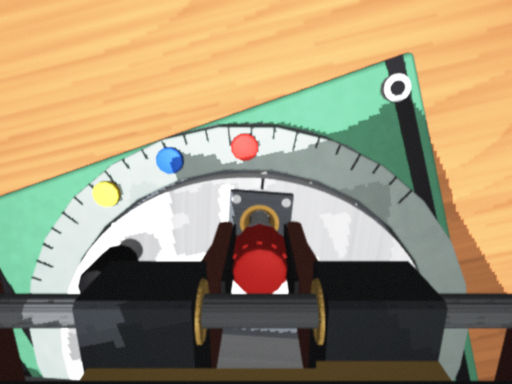

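Emit:
{"op": "play_rows", "data": {"moves": [[[0, 0, 0], [0, 2, 0], 255], [[0, 0, 0], [0, 4, 0], 255], [[0, 0, 0], [0, 6, 0], 255], [[0, 0, 0], [0, 7, 0], 255], [[0, 0, 0], [0, 7, 0], 255]]}}

```text
time_s: 8.62
eef_pos: [0.6201, 0.041, 0.0921]
eef_rot: [[-0.222, 0.001, 0.975], [-0.975, 0.0, -0.222], [-0.0, -1.0, 0.001]]
force: [1.8, 1.3, 3.4]
grip_width: 0.0254
```

Emit:
{"op": "play_rows", "data": {"moves": [[[0, 0, 0], [0, 0.7, 0], 255], [[0, 0, 0], [0, 1.5, 0], 255], [[0, 0, 0], [0, 1.5, 0], 255]]}}

```text
time_s: 9.0
eef_pos: [0.6205, 0.041, 0.0919]
eef_rot: [[-0.222, 0.001, 0.975], [-0.975, -0.0, -0.222], [-0.0, -1.0, 0.001]]
force: [-1.1, 0.4, 13.8]
grip_width: 0.0256
```

Emit:
{"op": "play_rows", "data": {"moves": [[[0, 0, 0], [-0.8, -0.3, 0.1], 255], [[0, 0, 0], [-1.6, -0.3, 0.1], 255], [[0, 0, 0], [-2.4, -0.3, 0.2], 255], [[0, 0, 0], [-3.2, -0.3, 0.2], 255], [[0, 0, 0], [-4, -0.3, 0.3], 255]]}}

```text
time_s: 9.62
eef_pos: [0.6207, 0.0416, 0.0919]
eef_rot: [[-0.224, -0.001, 0.975], [-0.975, -0.004, -0.224], [0.004, -1.0, 0.0]]
force: [-2.8, -6.7, 15.2]
grip_width: 0.0252
```

Emit:
{"op": "play_rows", "data": {"moves": [[[0, 0, 0], [0, -0.5, 0], 255], [[0, 0, 0], [0, -1, 0], 255], [[0, 0, 0], [0, -1, 0], 255]]}}

```text
time_s: 10.0
eef_pos: [0.6204, 0.0415, 0.092]
eef_rot: [[-0.224, -0.001, 0.975], [-0.975, -0.004, -0.224], [0.004, -1.0, -0.0]]
force: [-0.8, -4.7, 9.1]
grip_width: 0.0251
```

Emit:
{"op": "play_rows", "data": {"moves": [[[0, 0, 0], [0, -0.7, 0], 255], [[0, 0, 0], [0, -1.4, 0], 255], [[0, 0, 0], [0, -2, 0], 255], [[0, 0, 0], [0, -2, 0], 255]]}}

```text
time_s: 10.5
eef_pos: [0.6208, 0.0448, 0.0929]
eef_rot: [[-0.222, -0.0, 0.975], [-0.975, -0.0, -0.222], [0.0, -1.0, -0.0]]
force: [3.5, -3.7, -4.9]
grip_width: 0.0253
```

Emit:
{"op": "play_rows", "data": {"moves": [[[0, 0, 0], [0, 1.5, 0], 255], [[0, 0, 0], [0, 3, 0], 255], [[0, 0, 0], [0, 3, 0], 255]]}}

```text
time_s: 10.88
eef_pos: [0.6215, 0.0453, 0.0919]
eef_rot: [[-0.222, 0.001, 0.975], [-0.975, 0.0, -0.222], [-0.001, -1.0, 0.001]]
force: [0.2, -3.8, 8.1]
grip_width: 0.0256
```

Emit:
{"op": "play_rows", "data": {"moves": [[[0, 0, 0], [0, -3, 0], 255], [[0, 0, 0], [-2, -3, 0], 255], [[0, 0, 0], [-2, -1, 0], 255], [[0, 0, 0], [-2, 0, 0], 255], [[0, 0, 0], [-2, 0, 0], 255]]}}

```text
time_s: 11.5
eef_pos: [0.6221, 0.0474, 0.0918]
eef_rot: [[-0.222, 0.002, 0.975], [-0.975, 0.001, -0.222], [-0.001, -1.0, 0.001]]
force: [0.2, -2.1, 9.7]
grip_width: 0.0253
```

Emit:
{"op": "play_rows", "data": {"moves": [[[0, 0, 0], [0, -3, 0], 255], [[0, 0, 0], [-2, -3, 0], 255], [[0, 0, 0], [-2, -1, 0], 255], [[0, 0, 0], [-2, 0, 0], 255], [[0, 0, 0], [-2, 0, 0], 255]]}}

```text
time_s: 12.12
eef_pos: [0.6224, 0.0494, 0.0912]
eef_rot: [[-0.222, 0.001, 0.975], [-0.975, 0.001, -0.222], [-0.001, -1.0, 0.001]]
force: [1.8, -1.2, 6.0]
grip_width: 0.0255
```

Emit:
{"op": "play_rows", "data": {"moves": [[[0, 0, 0], [0, -3, 0], 255], [[0, 0, 0], [-2, -3, 0], 255], [[0, 0, 0], [-2, -1, 0], 255], [[0, 0, 0], [-2, 0, 0], 255], [[0, 0, 0], [-2, 0, 0], 255]]}}

```text
time_s: 12.75
eef_pos: [0.6225, 0.0509, 0.0904]
eef_rot: [[-0.222, 0.0, 0.975], [-0.975, 0.0, -0.222], [-0.0, -1.0, 0.0]]
force: [4.1, -2.4, -0.4]
grip_width: 0.0253
```

Emit:
{"op": "play_rows", "data": {"moves": [[[0, 0, 0], [-0.3, 1, 0], 255], [[0, 0, 0], [-0.5, 2, 0.3], 255], [[0, 0, 0], [-0.5, 3, 0.5], 255], [[0, 0, 0], [-0.5, 3, 0.5], 255]]}}

```text
time_s: 13.25
eef_pos: [0.623, 0.0518, 0.0874]
eef_rot: [[-0.222, 0.0, 0.975], [-0.975, 0.001, -0.222], [-0.001, -1.0, 0.0]]
force: [2.8, 0.0, 1.7]
grip_width: 0.0259
```

Emit:
{"op": "play_rows", "data": {"moves": [[[0, 0, 0], [0, 1, 0.2], 255], [[0, 0, 0], [0, 2, 0.5], 255], [[0, 0, 0], [0, 3, 0.5], 255], [[0, 0, 0], [0, 4, 0.5], 255], [[0, 0, 0], [0, 4, 0.5], 255]]}}

```text
time_s: 13.88
eef_pos: [0.6232, 0.0517, 0.0833]
eef_rot: [[-0.222, -0.0, 0.975], [-0.975, 0.001, -0.222], [-0.001, -1.0, -0.0]]
force: [3.7, 4.2, -0.3]
grip_width: 0.0255
```

Emit:
{"op": "play_rows", "data": {"moves": [[[0, 0, 0], [-0.7, 1, 0.3], 255], [[0, 0, 0], [-0.7, 2, 0.3], 255], [[0, 0, 0], [-0.7, 3, 0.3], 255], [[0, 0, 0], [-0.7, 4, 0.3], 255], [[0, 0, 0], [-0.7, 4, 0.3], 255]]}}

```text
time_s: 14.5
eef_pos: [0.6235, 0.0517, 0.0791]
eef_rot: [[-0.222, -0.001, 0.975], [-0.975, 0.0, -0.222], [0.0, -1.0, -0.001]]
force: [2.3, 2.1, -0.9]
grip_width: 0.0254
```

Emit:
{"op": "play_rows", "data": {"moves": [[[0, 0, 0], [-0.3, 1, 0.2], 255], [[0, 0, 0], [-0.3, 2, 0.2], 255], [[0, 0, 0], [-0.3, 3, 0.2], 255], [[0, 0, 0], [-0.3, 4, 0.2], 255], [[0, 0, 0], [-0.3, 4, 0.2], 255]]}}

```text
time_s: 15.12
eef_pos: [0.6238, 0.0516, 0.0752]
eef_rot: [[-0.222, -0.001, 0.975], [-0.975, -0.0, -0.222], [0.0, -1.0, -0.001]]
force: [2.0, 1.2, -1.1]
grip_width: 0.0254
```

Emit:
{"op": "play_rows", "data": {"moves": [[[0, 0, 0], [0, 0.7, 0], 255], [[0, 0, 0], [0, 1.4, 0], 255], [[0, 0, 0], [0, 2, 0], 255], [[0, 0, 0], [0, 2.5, 0], 255], [[0, 0, 0], [0, 2.5, 0], 255]]}}

```text
time_s: 15.75
eef_pos: [0.624, 0.0517, 0.0741]
eef_rot: [[-0.222, -0.0, 0.975], [-0.975, -0.0, -0.222], [0.0, -1.0, 0.0]]
force: [-2.9, 1.1, 9.3]
grip_width: 0.0255
```

Emit:
{"op": "play_rows", "data": {"moves": [[[0, 0, 0], [0, -1, 0], 255], [[0, 0, 0], [0, -1, 0], 80], [[0, 0, 0], [0, -1, 0], 80], [[0, 0, 0], [0, -1, 0], 80], [[0, 0, 0], [0, -1, 0], 80]]}}

```text
time_s: 16.38
eef_pos: [0.624, 0.0517, 0.0738]
eef_rot: [[-0.222, -0.0, 0.975], [-0.975, -0.0, -0.222], [0.0, -1.0, -0.0]]
force: [0.3, 0.6, -0.7]
grip_width: 0.0597
```

Emit:
{"op": "play_rows", "data": {"moves": [[[0, 0, 0], [0, -10, 0], 80], [[0, 0, 0], [0, -40, 0], 80], [[0, 0, 0], [0, -80, 0], 80], [[0, 0, 0], [0, -125, 0], 80], [[0, 0, 0], [50, -125, 20], 80]]}}

```text
time_s: 17.0
eef_pos: [0.6352, 0.0043, 0.2044]
eef_rot: [[-0.213, 0.009, 0.977], [-0.977, 0.004, -0.213], [-0.006, -1.0, 0.008]]
force: [0.1, -0.7, -0.4]
grip_width: 0.0604
```

Emit:
{"op": "play_rows", "data": {"moves": [[[0, 0, 0], [60, 0, 0], 80], [[0, 0, 0], [60, 0, 0], 80], [[0, 0, 0], [60, 0, 0], 80]]}}

```text
time_s: 17.38
eef_pos: [0.6193, -0.0596, 0.1996]
eef_rot: [[-0.223, 0.001, 0.975], [-0.975, 0.001, -0.223], [-0.001, -1.0, 0.001]]
force: [0.6, 0.7, -0.4]
grip_width: 0.0602
```

```bash
python3 - <<'E'
from h import *
s=bot.sense();p,d=bot.read_camera('wrist');cv2.imwrite('pics/w6.png',p)
C=cam('wrist',s);q,_=bot.read_camera('side')
cv2.imwrite('pics/s6.png',cv2.resize(q[120:220,190:320],None,fx=5,fy=5,interpolation=cv2.INTER_CUBIC))
print(s['eef_pos'],s['grip_width'],s['force'],s['time_s'])
H,S,V=cv2.split(cv2.cvtColor(p,cv2.COLOR_BGR2HSV))
m=(((H<6)|(H>174))&(S>150)&(V>60)).astype(np.uint8)
nn,l,st,ce=cv2.connectedComponentsWithStats(m)
for i in range(1,nn):
    if st[i,4]>50:
        k=l==i;v,u=np.where(k);P=dep(C,u,v,d[k]);t=P[:,2]>np.percentile(P[:,2],90)-.006
        print(st[i],ce[i],np.median(P,0),'top',P[t].mean(0),P[:,2].max())
E
```

```text
[ 0.6193 -0.0596  0.1996] 0.06018402190403805 [ 0.5791  0.654  -0.3533] 17.375
[136 147  18  17 243] [144.749  154.5267] [0.6661 0.0417 0.0553] top [0.666  0.0416 0.0553] 0.05717298045767921
[118 199  33  32 745] [133.2752 215.6282] [0.6221 0.0501 0.102 ] top [0.622  0.0499 0.1033] 0.36120506433081034
[442 243  35  19 246] [458.4512 255.9919] [ 0.5158 -0.2204  0.0912] top [ 0.5348 -0.2062  0.1244] 0.36120506433081034
```

View pics/w6.png

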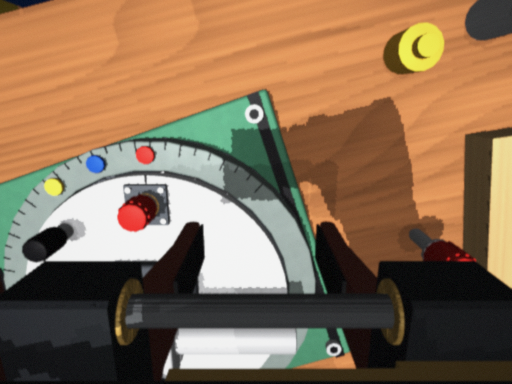

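View pics/s6.png

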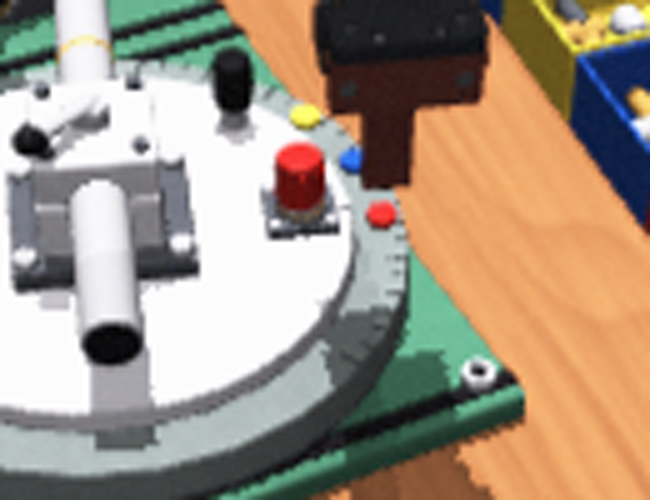

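```bash
python3 -c "
from plant import bot
print(bot.finish_job())"
```

```text
the job is handed in; nothing more can be done
None
```

The small red-knobbed pin is in the index hole by the red marker, fully home, and I handed the job in at about 17.5 s of the 72 s allowed. No verdict is reported, so the result below rests on my own checks.

**What I did:** I took the pin from the middle hole of the block, put it in the bush and swung the turntable about 22° with it. I then felt for the hole in roughly 2 mm steps. A first try at dragging the pin along under light pressure stuck, so I lifted and tapped instead. The hole was at about −12° about the axis, in line with the red marker.

**Checks after letting go:**
- **Depth:** the pin went 18 mm below the plate contact, as it should. The top of its knob measured 103 mm up, which matches the collar resting on the bush.
- **Position:** the knob is about 45 mm from the red marker, seen from above; the limit is 52 mm. The pin looks upright.
- **Force:** the highest wrist reading was about 17 N.
- **Clearance:** the gripper is open and well clear.
- **Other tools and bystanders:** I didn't re-measure them at the end. I saw no contact with any of them.

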